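Rack four programmed gateways in reverse order

ROBOT

A 6-joint arm with a two-finger parallel gripper is mounted at the origin on the work surface. World frame = base frame: x ahead of the robot, y to its left, z up, the work surface at z = 0. Lengths are in mm, angles in rad, forces in N, time in s.
With the tool pointing down it reaches from about 275 to 1000 mm from the base axis. Payload 8.4 kg.
Tool frame: the origin (TCP) lies at the very end of the fingers, on their centre line; the grasp point (between the pads) lies 19 mm behind it; z points along the fingers, y is the line along which they close (so a half turn about z gives the same grasp; the last joint's range is limited). The gripper opens to 85 mm and grips with 20 to 120 N. Pads are 22 mm wide; open, the fingers measure 114 mm over their backs; the gripper's body (76 mm by 85 mm) begins 54 mm behind the grasp point. The pads swing forward as they close: fully open they stand 13 mm farther back than shut.
Start: joints at [-0.002, 0.353, 1.633, -0, 1.155, -0.002], TCP at [625.002, -0, 231.281] pointing down, gripper open.
Joint ranges: [-2.63, 2.63], [-0.92, 2.1], [0.06, 2.66], [-1.3, 4.44], [0, 2.69], [-3.02, 3.02]. Speed limits (rad/s): [2.22, 2.22, 2.79, 3.14, 3.14, 3.14].

INTERFACE

Orientations are given as [roll, pitch, yaw] about the fixed x, y, z axes, in that order (R = Rz(yaw) Ry(pitch) Rx(roll)).
In Python, from rig import sensors, grab_frame, camera_params, order gives the robot as it stands. The module is installed in compiled form; this text tells all that it offers.
- The arm moves only by the tool move_arm, never from a script. Its argument "motion" is a list of rows, each a list of 7 numbers: the turn, a rotation vector about the tool's x, y, z in parts of the range, where 1.0 means pi/2 rad, then the shift along the tool's x, y, z in parts of the range, where 1.0 means 750 mm, then the finger opening in m, from 0 to 0.0854. A call has 1 to 8 rows; each row is the pose to reach, as a shift and turn from the pose commanded when the call began, along the tool's axes at that moment; what a row does not reach only later rows make up. A row lasts 1/8 s, in which the tool goes at most 62.5 mm and 10.7 degrees, less where a joint would pass 70% of its speed; a pose out of reach is approached as far as the arm can. A shift or turn number past 1, either way, is cut back to 1. A call with a gripper value outside its range is refused whole. The fingers move at their own pace and stop on an object; "grip_force" is the grip in N (left out, the last holds). Time passes only in rows, so rows that repeat a pose let the fingers close. It gives the time, the measured TCP pose, the force, the opening and the grip force at its end, in the units of the state.
- sensors.sense(): the state, without advancing time (a new reading comes with each control period).
- grab_frame(name): name is "scene" or "side" or "wrist"; returns (picture, depth): 420x560x3 uint8, red, green, blue; 420x560 float32, mm along the optical axis (not along the pixel's ray), 0 where there is no reading.
- camera_params(name): a dict with "camera_matrix" (3x3 intrinsics, pixels), "world_from_camera" (4x4, takes a point from camera to world coordinates). Camera axes: x right, y down, z forward; pixel columns grow to the right and rows downward; lengths in mm; the calibration is good to about 2 mm. A picture is of the moment at which its call begins: read the wrist's pose just before it. camera_params takes no time and is no camera call; for the wrist camera it gives the pose at the moment of the call.
- order.sign_off(): hands the job in; it is judged then, once.
The state is a dict: "clock": time; "qpos": joint angles; "qvel": joint speeds; "joint_efforts": joint torques, N m; "eef_pos": TCP position; "tcp_rot": TCP orientation; "contact_force": force on the tool from outside, world axes, zero at the start; "wrist_torque": the same for the moment, N m; "opening": opening from 0.0 (shut) to 1.0 (fully open); "grasp_force": force on a finger pad.
Only numpy, scipy, OpenCV 4.12 (cv2) and the standard library are available. Lean on these libraries where they do the work, as an engineer would, in place of code of your own. Each camera call takes 0.05 s, during which the arm holds its last target. There are 200 camera calls.

TASK

The four gateways in the coloured cradles have been programmed: move them all into the green shipping rack in the reverse left-to-right order (left and right as the robot sees them, facing the work), so the one that stands farthest left in the cradles goes into the rack's farthest right slot, the next one into the slot beside it, and so on. Leave each standing upright on the floor of its own slot; set them down gently rather than dropping them, and leave the drink can where it stands.

Things in the scene. Friction and masses are not known exactly. Their poses are not given: they have to be found in the camera images.
- gateway_white: gateway: black upright box with a white label 42 x 23 mm on its top, 50 (x) x 30 (y) x 90 mm high (z, up), about 0.25 kg; small white patch high on its +x side, metal ports low on its -x side; origin at the centre of its foot. Plain flat sides, gripped from above across the 50 mm. Starts standing in cradle_white, in line with it within 0.04 rad.
- gateway_blue: gateway: black upright box with a blue label 42 x 23 mm on its top, 50 (x) x 30 (y) x 90 mm high (z, up), about 0.25 kg; small blue patch high on its +x side, metal ports low on its -x side; origin at the centre of its foot. Plain flat sides, gripped from above across the 50 mm. Starts standing in cradle_blue, in line with it within 0.04 rad.
- gateway_yellow: gateway: black upright box with a yellow label 42 x 23 mm on its top, 50 (x) x 30 (y) x 90 mm high (z, up), about 0.25 kg; small yellow patch high on its +x side, metal ports low on its -x side; origin at the centre of its foot. Plain flat sides, gripped from above across the 50 mm. Starts standing in cradle_yellow, in line with it within 0.04 rad.
- gateway_red: gateway: black upright box with a red label 42 x 23 mm on its top, 50 (x) x 30 (y) x 90 mm high (z, up), about 0.25 kg; small red patch high on its +x side, metal ports low on its -x side; origin at the centre of its foot. Plain flat sides, gripped from above across the 50 mm. Starts standing in cradle_red, in line with it within 0.04 rad.
- cradle_white: fixed cradle with two white ends, 96 (x) x 52 (y) x 16 mm high, origin at the centre of its underside, 12 mm above the table on a plinth 112 x 250 mm. Well 58 x 38 mm, floor 8 mm above origin, rim 8 mm higher. The 4 cradles stand in a row along their y axis, 58 mm apart, in any order. x points away from the robot, y to its left (within 0.4 rad).
- cradle_blue: fixed cradle with two blue ends, 96 (x) x 52 (y) x 16 mm high, origin at the centre of its underside, 12 mm above the table on a plinth 112 x 250 mm. Well 58 x 38 mm, floor 8 mm above origin, rim 8 mm higher. The 4 cradles stand in a row along their y axis, 58 mm apart, in any order. x points away from the robot, y to its left (within 0.4 rad).
- cradle_yellow: fixed cradle with two yellow ends, 96 (x) x 52 (y) x 16 mm high, origin at the centre of its underside, 12 mm above the table on a plinth 112 x 250 mm. Well 58 x 38 mm, floor 8 mm above origin, rim 8 mm higher. The 4 cradles stand in a row along their y axis, 58 mm apart, in any order. x points away from the robot, y to its left (within 0.4 rad).
- cradle_red: fixed cradle with two red ends, 96 (x) x 52 (y) x 16 mm high, origin at the centre of its underside, 12 mm above the table on a plinth 112 x 250 mm. Well 58 x 38 mm, floor 8 mm above origin, rim 8 mm higher. The 4 cradles stand in a row along their y axis, 58 mm apart, in any order. x points away from the robot, y to its left (within 0.4 rad).
- rack: fixed green rack, 82 (x) x 236 (y) x 30 mm high, origin at the centre of its underside, on the table. 4 open-topped slots at y = +87 (leftmost), +29, -29, -87 mm, x = 0; each 66 (x) x 46 (y) mm, floor 10 mm above origin, walls 20 mm higher. x points away from the robot, y to its left (within 0.4 rad). Stands left or right of the cradles.
- drink_can: drink can, orange with aluminium ends, 66 mm across, 115 mm high, origin at the centre of its base; a bystander on the table beyond the work, between the two rows.

How it is judged:
By the outcome, as a careful person would: the job done as asked, in the order asked, and still so for the second after the job is handed in, with the robot touching nothing.
It also fails if it takes over 104 s, if anything falls off the work surface, if the arm or the gripper's body presses on something with over 40 N, if the wrist force passes 120 N, or if a joint passes its speed limit or range.

## Working session

There is one attempt and no reset: what is moved stays moved. The work goes in short steps, Python scripts to look and compute and a tool call to move; the robot and the scene stay as the last step left them, time stands still between calls to the robot, and variables do not carry over. Pictures are saved under pics/ and viewed, at most 14 in all, crops included, and the job is handed in when it is done.

Besides the shell and the picture viewer there is one more tool, called after ">>>" by a JSON object that holds its "api" and its "payload". move_arm: Moves the arm, as the interface text tells. Its arguments: {"type":"object","properties":{"motion":{"type":"array","items":{"type":"array","items":{"type":"number"}}},"grip_force":{"type":"number"}},"required":["motion"]}

```bash
mkdir -p pics && python3 - <<'E'
from rig import sensors, grab_frame, camera_params
import cv2, numpy as np
for n in("scene","side","wrist"):
    p,d=grab_frame(n); cv2.imwrite(f"pics/{n}0.png",p[:,:,::-1]); np.savez(f"{n}0.npz",p=p,d=d,**camera_params(n))
    c=camera_params(n); print(n,c["camera_matrix"].round(1).tolist(),c["world_from_camera"].round(3).tolist())
print(sensors.sense())
E
```

```text
scene [[387.5, 0.0, 278.4], [0.0, 387.5, 208.0], [0.0, 0.0, 1.0]] [[-0.738, 0.489, -0.464, 1023.561], [0.674, 0.527, -0.517, 449.686], [-0.008, -0.695, -0.719, 646.368], [0.0, 0.0, 0.0, 1.0]]
side [[503.4, 0.0, 280.0], [0.0, 503.4, 214.3], [0.0, 0.0, 1.0]] [[-0.796, -0.318, 0.515, 139.546], [-0.605, 0.391, -0.694, 709.897], [0.019, -0.864, -0.504, 544.041], [0.0, 0.0, 0.0, 1.0]]
wrist [[367.3, 0.0, 273.0], [0.0, 367.3, 211.1], [0.0, 0.0, 1.0]] [[1.0, 0.001, -0.0, 624.303], [0.001, -0.961, -0.277, 69.134], [-0.001, 0.277, -0.961, 373.258], [0.0, 0.0, 0.0, 1.0]]
{'clock': 0.15, 'qpos': array([-2.38681066e-03,  3.53520405e-01,  1.63395546e+00,  3.68667989e-06,
        1.15516057e+00, -2.43055506e-03]), 'qvel': array([ 0.00158272, -0.00205185, -0.0034522 ,  0.00028976, -0.00086084,
       -0.00176215]), 'joint_efforts': array([-7.39769093e-04, -6.05638933e+01, -3.42338884e+01, -2.29960733e-05,
        6.16452831e-03, -4.00942213e-05]), 'eef_pos': array([6.24651964e+02, 1.02313383e-02, 2.30717901e+02]), 'tcp_rot': array([-3.14054888e+00, -5.90821157e-06,  1.57083858e+00]), 'contact_force': array([-0.06300523, -0.27433655, -0.29001203]), 'wrist_torque': array([-0.02583823, -0.03300942,  0.01408812]), 'grasp_force': 0.0, 'opening': 0.9985716931053028}
```

View pics/scene0.png

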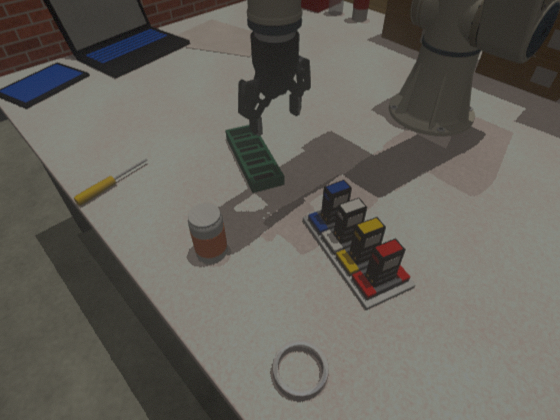

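View pics/side0.png

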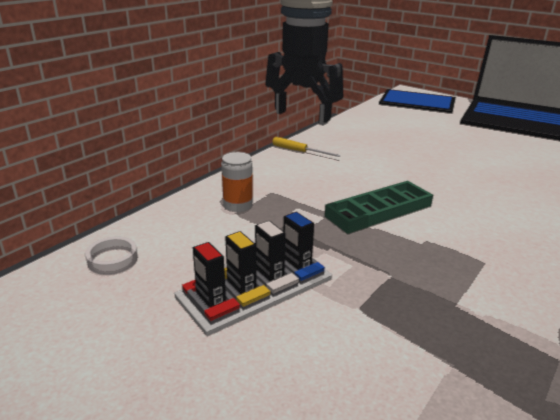

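View pics/wrist0.png

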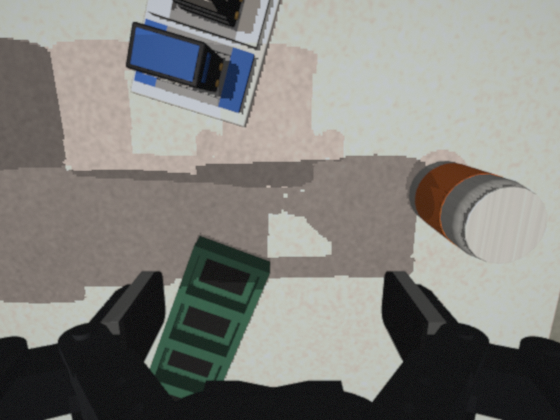

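The scene shows, from the robot's left to right, red, yellow, white and blue (labels at about (390,248), (371,227), (351,206), (338,187)). The rack is to the right of the cradles at (255,160), and the can is beyond them at (208,235). The wrist view shows the blue gateway and part of the rack. Next I'll measure roughly by colour.

```bash
cat > h.py <<'E'
import numpy as np, cv2
from rig import sensors, grab_frame, camera_params
HSV={'red':[((0,150,70),(6,255,255)),((174,150,70),(180,255,255))],'yellow':[((20,140,90),(32,255,255))],
     'blue':[((105,140,70),(125,255,255))],'green':[((60,80,25),(88,255,255))]}
def mask(p,c):
    h=cv2.cvtColor(p,cv2.COLOR_RGB2HSV)
    return sum(cv2.inRange(h,np.array(a),np.array(b)) for a,b in HSV[c])
def points(px,d,K,T):           # pixels with depth -> world
    px=np.atleast_2d(px); z=d[px[:,1].astype(int),px[:,0].astype(int)]
    P=np.c_[(px-K[:2,2])/K[[0,1],[0,1]],np.ones(len(px))]*z[:,None]
    return P@T[:3,:3].T+T[:3,3]
def plane(px,z,K,T):            # rays onto a level plane
    px=np.atleast_2d(px).astype(float)
    D=np.c_[(px-K[:2,2])/K[[0,1],[0,1]],np.ones(len(px))]@T[:3,:3].T
    return T[:3,3]+D*((z-T[2,3])/D[:,2])[:,None]
def tri(obs):                   # [(px,K,T)..] -> least-squares ray meeting, residual
    A=0;b=0;L=[]
    for px,K,T in obs:
        d=T[:3,:3]@np.r_[(np.array(px)-K[:2,2])/K[[0,1],[0,1]],1]; d/=np.linalg.norm(d)
        M=np.eye(3)-np.outer(d,d); A=A+M; b=b+M@T[:3,3]; L.append((M,T[:3,3]))
    x=np.linalg.solve(A,b); return x,max(np.linalg.norm(M@(x-o)) for M,o in L)
def shoot(n,tag):
    c=camera_params(n); p,d=grab_frame(n); cv2.imwrite(f"pics/{tag}.png",p[:,:,::-1])
    np.savez(f"{tag}.npz",p=p,d=d,**c); return p,d,c["camera_matrix"],c["world_from_camera"]
def load(tag):
    f=np.load(f"{tag}.npz"); return f["p"],f["d"],f["camera_matrix"],f["world_from_camera"]
E
python3 - <<'E'
from h import *
for tag in("scene0","side0","wrist0"):
    p,d,K,T=load(tag)
    for c in HSV:
        n,l,s,ce=cv2.connectedComponentsWithStats(mask(p,c))
        for i in range(1,n):
            if s[i,4]>60:
                v,u=np.where((l==i)&(d>0)); 
                if len(u)==0: continue
                W=points(np.c_[u,v],d,K,T); print(tag,c,s[i,4],ce[i].round(),np.median(W,0).round(),W.min(0).round(),W.max(0).round())
E
```

```text
scene0 red 253 [389. 248.] [603. 267. 112.] [580. 251. 109.] [624. 283. 114.]
scene0 red 99 [402. 273.] [569. 293.  29.] [558. 281.  26.] [586. 306.  64.]
scene0 red 206 [364. 284.] [641. 261.  29.] [618. 227.  17.] [655. 285.  32.]
scene0 yellow 296 [ 94. 189.] [ 899. -340.   23.] [ 847. -358.   15.] [ 945. -328.   28.]
scene0 yellow 223 [370. 225.] [585. 213. 111.] [562. 195. 109.] [606. 228. 114.]
scene0 yellow 166 [347. 261.] [625. 205.  29.] [600. 172.  19.] [639. 229.  31.]
scene0 blue 886 [126.  45.] [  465. -1036.    18.] [  298. -1120.    14.] [ 608. -961.   23.]
scene0 blue 1344 [40. 82.] [ 806. -980.   12.] [  676. -1085.     7.] [ 921. -884.   17.]
scene0 blue 111 [338. 186.] [548. 102. 111.] [529.  89. 109.] [570. 115. 114.]
side0 red 261 [208. 251.] [602. 268. 109.] [580. 252. 107.] [626. 285. 111.]
side0 red 96 [189. 286.] [644. 275.  26.] [627. 260.  19.] [654. 286.  47.]
side0 red 405 [222. 309.] [565. 282.  26.] [551. 244.  16.] [585. 309.  30.]
side0 yellow 255 [289. 144.] [ 891. -338.   17.] [  844. -1757.  -672.] [1969. -324.   25.]
side0 yellow 229 [240. 240.] [
[... 259 characters left out ...]
1.    17.] [  342. -1112.    13.] [ 615. -953.   21.]
side0 blue 172 [298. 219.] [550. 104. 109.] [530.  89. 107.] [573. 120. 110.]
side0 blue 270 [309. 271.] [514. 117.  26.] [501.  90.  18.] [532. 142.  29.]
side0 green 2750 [378. 206.] [ 534. -178.   20.] [ 458. -306.    1.] [613. -60.  31.]
wrist0 blue 105 [155.  25.] [524. 135.  28.] [515. 117.  26.] [552. 139. 109.]
wrist0 blue 2370 [164.  54.] [552. 102. 111.] [529.  85. 108.] [575. 118. 113.]
wrist0 blue 1252 [236.  80.] [591.  91.  28.] [575.  64.  25.] [606. 116.  31.]
wrist0 blue 163 [145.  78.] [511.  92.  28.] [502.  87.  26.] [535.  97. 109.]
wrist0 green 8205 [207. 319.] [ 551. -148.   26.] [ 489. -250.    1.] [619.  16. 315.]
```

The rows are not in the units I measure in: shifts go in shares of 750 mm and turns go in shares of pi/2 rad. I convert before sending: 0.19 m is 0.2533, -0.005 m is -0.0067.

>>> {"api": "move_arm", "payload": {"motion": [[0, 0, 0, 0.0533, 0, -0.0333, 0.085], [0, 0, 0, 0.12, 0, -0.0667, 0.085], [0, 0, 0, 0.1867, 0, -0.1, 0.085], [0, 0, 0, 0.2533, -0.0067, -0.1333, 0.085], [0, 0, 0, 0.2533, -0.0067, -0.1333, 0.085], [0, 0, 0, 0.2533, -0.0067, -0.1333, 0.085]]}}

```text
clock: 0.9
eef_pos: [619.6, 189.7, 330.6]
tcp_rot: [-3.141, 0.001, 1.571]
contact_force: [0.2, 0.3, -0.7]
opening: 0.996
grasp_force: 0.0
```

```bash
python3 -c "
from h import *
shoot('wrist','wA')"
```

```text
(no output)
```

Converted, -0.09 m is -0.12, -0.045 m is -0.06.

>>> {"api": "move_arm", "payload": {"motion": [[0, 0, 0, -0.0267, -0.06, 0, 0.085], [0, 0, 0, -0.0533, -0.12, 0, 0.085], [0, 0, 0, -0.0533, -0.12, 0, 0.085], [0, 0, 0, -0.0533, -0.12, 0, 0.085]]}}

```text
clock: 1.45
eef_pos: [530.5, 149.2, 331.2]
tcp_rot: [3.141, -0.0, 1.569]
contact_force: [0.4, -0.5, 1.0]
opening: 0.998
grasp_force: 0.0
```

```bash
python3 -c "
from h import *
shoot('wrist','wB')"
```

```text
(no output)
```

Converted, -0.35 m is -0.4667, -0.3 m is -0.4.

>>> {"api": "move_arm", "payload": {"motion": [[0, 0, 0, -0.0667, -0.0133, 0, 0.085], [0, 0, 0, -0.1333, -0.0267, 0, 0.085], [0, 0, 0, -0.2, -0.0533, 0, 0.085], [0, 0, 0, -0.2667, -0.0533, 0, 0.085], [0, 0, 0, -0.3333, -0.0533, 0, 0.085], [0, 0, 0, -0.4, -0.0533, 0, 0.085], [0, 0, 0, -0.4667, -0.0533, 0, 0.085], [0, 0, 0, -0.4667, -0.0533, 0, 0.085]]}}

```text
clock: 2.5
eef_pos: [490.6, -203.4, 330.7]
tcp_rot: [-3.141, 0.0, 1.567]
contact_force: [0.7, 0.6, -1.3]
opening: 0.994
grasp_force: 0.0
```

```bash
python3 -c "
from h import *
shoot('wrist','wC0'); shoot('wrist','wC'); print(sensors.sense()['eef_pos'],sensors.sense()['qvel'])"
```

```text
[ 490.41729794 -200.44659504  330.71865079] [ 0.03087495 -0.01460457  0.01441723  0.00191178  0.00373585  0.00289561]
```

Converted, 0.1 m is 0.1333, 0.05 m is 0.0667.

>>> {"api": "move_arm", "payload": {"motion": [[0, 0, 0, 0, 0.0667, 0, 0.085], [0, 0, 0, 0, 0.1333, 0, 0.085], [0, 0, 0, 0, 0.1333, 0, 0.085], [0, 0, 0, 0, 0.1333, 0, 0.085]]}}

```text
clock: 3.1
eef_pos: [589.9, -198.7, 330.7]
tcp_rot: [-3.14, -0.001, 1.572]
contact_force: [-0.7, -0.7, 0.3]
opening: 0.993
grasp_force: 0.0
```

```bash
python3 -c "
from h import *
shoot('wrist','wD'); print(sensors.sense())
cv2.imwrite('pics/m1.png',cv2.resize(np.vstack([np.hstack([cv2.imread('pics/%s.png'%t) for t in r]) for r in (('wA','wB'),('wC','wD'))]),(800,600)))"
```

```text
{'clock': 3.15, 'qpos': array([-3.28017921e-01,  2.73981522e-01,  1.52156874e+00,  3.18059584e-05,
        1.34712201e+00, -3.29109214e-01]), 'qvel': array([-0.01069275, -0.01287202,  0.00536988,  0.0010105 , -0.00223119,
       -0.00129728]), 'joint_efforts': array([ 4.10476886e-01, -5.69285452e+01, -3.77670979e+01,  2.82806880e-02,
       -4.49421094e-02,  9.05916269e-03]), 'eef_pos': array([ 589.48339106, -199.01241409,  331.0192138 ]), 'tcp_rot': array([-3.14058100e+00, -3.78275912e-04,  1.57188036e+00]), 'contact_force': array([-0.31962079, -0.43376901, -0.15189967]), 'wrist_torque': array([ 0.02107796, -0.00213719,  0.00754713]), 'grasp_force': 0.0, 'opening': 0.9959357038199328}
```

View pics/m1.png

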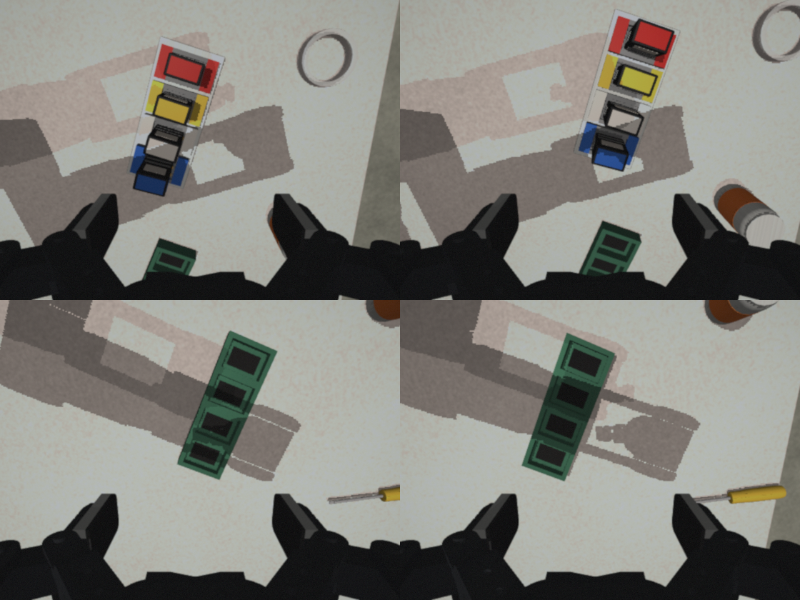

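Views A and B show all four labels clear of the fingers, and C and D show the whole rack. I'll measure the labels and the rack rim now.

```bash
cat >> h.py <<'E'
def gated(v,c,lo,hi):
    p,d,K,T=v; vv,uu=np.mgrid[:420,:560]
    W=points(np.c_[uu.ravel(),vv.ravel()],d,K,T); z=W[:,2].reshape(420,560)
    h=cv2.cvtColor(p,cv2.COLOR_RGB2HSV)
    m=cv2.inRange(h,(0,0,60),(180,75,255)) if c=='white' else mask(p,c)
    m=m&np.where((z>lo)&(z<hi)&(d>0),255,0).astype(np.uint8)
    n,l,s,ce=cv2.connectedComponentsWithStats(m)
    # keep the blob(s) of useful size
    k=1+np.argmax(s[1:,4]); return np.where(l==k,255,0).astype(np.uint8)
def rect(v,m,z):               # min-area rectangle of the mask on plane z: centre, sizes, yaw of cradle-like frame
    u=cv2.findNonZero(m)[:,0]; P=plane(u,z,v[2],v[3])[:,:2].astype(np.float32)
    B=cv2.boxPoints(cv2.minAreaRect(P)); return B
def centre_px(m):
    (c,_,_)=cv2.minAreaRect(cv2.findNonZero(m)); return c
def yaw_of(B,long_is_x):
    e=B[1]-B[0],B[2]-B[1]; e=max(e,key=np.linalg.norm); a=np.arctan2(e[1],e[0])-(0 if long_is_x else np.pi/2)
    return (a+np.pi/2)%np.pi-np.pi/2
E
python3 - <<'E'
from h import *
A,B,C,D=[load(t) for t in('wA','wB','wC','wD')]
s0=load('side0')
for c in('red','yellow','white','blue'):
    o=[]
    for n,v in(('A',A),('B',B),('s',s0)):
        m=gated(v,c,102,118); 
        o.append((centre_px(m),v[2],v[3]))
        R=rect(v,m,110); e=sorted([np.linalg.norm(R[1]-R[0]),np.linalg.norm(R[2]-R[1])])
        print(c,n,cv2.countNonZero(m),R.mean(0).round(1),np.round(e,1),round(yaw_of(R,True),3))
    print(c,'triAB',*[np.round(x,1) for x in tri(o[:2])],'all',*[np.round(x,1) for x in tri(o)])
o=[]
for n,v in(('C',C),('D',D)):
    m=gated(v,'green',24,38); o.append((centre_px(m),v[2],v[3]))
    R=rect(v,m,30); e=sorted([np.linalg.norm(R[1]-R[0]),np.linalg.norm(R[2]-R[1])])
    print('rack',n,cv2.countNonZero(m),R.mean(0).round(1),np.round(e,1),round(yaw_of(R,False),3)); 
print(*[np.round(x,1) for x in tri(o)])
E
```

```text
red A 1152 [604.3 266.3] [23.3 42.2] -0.305
red B 1309 [604.5 266.4] [23.8 42.8] -0.302
red s 261 [601.5 269. ] [24.1 42.3] -0.299
red triAB [604.2 266.4 111.4] 0.1 all [604.4 266.7 107.7] 0.6
yellow A 1055 [586.7 211.4] [23.8 42.8] -0.319
yellow B 1133 [586.9 211.6] [23.6 42.8] -0.316
yellow s 228 [584.  214.6] [24.1 42.4] -0.312
yellow triAB [586.6 211.8 111.8] 0.0 all [586.7 211.5 107.1] 0.7
white A 967 [570.9 156. ] [24.7 43.4] -0.326
white B 2489 [794.7 -14.2] [61.2 72.6] -0.773
white s 410 [792.2 -10.1] [60.1 81.6] -0.878
white triAB [594.5 202.8 392. ] 34.3 all [611.6 174.3 277.8] 74.3
blue A 742 [552.  101.3] [22.4 41.2] -0.272
blue B 863 [552.1 101. ] [23.3 42.9] -0.271
blue s 172 [549.7 105.2] [22.7 42.3] -0.266
blue triAB [551.8 101.1 109.3] 0.1 all [552.  100.8 107.7] 0.9
rack C 4974 [ 538.7 -189.6] [ 80.4 233.4] -0.378
rack D 4754 [ 539.  -189.8] [ 80.3 233.2] -0.378
[ 541.5 -182.    30.5] 0.6
```

Converted, 0.466 m is 0.6213, 0.05 m is 0.0667, 0.304 rad is 0.1935.

>>> {"api": "move_arm", "payload": {"motion": [[0, 0, 0.0318, 0.0667, 0, 0, 0.085], [0, 0, 0.0637, 0.1467, 0, 0, 0.085], [0, 0, 0.0955, 0.2267, 0, 0.0267, 0.085], [0, 0, 0.1273, 0.3067, 0, 0.0667, 0.085], [0, 0, 0.1592, 0.3867, 0.0067, 0.1067, 0.085], [0, 0, 0.191, 0.4667, 0.0133, 0.1333, 0.085], [0, 0, 0.1935, 0.5467, 0.0187, 0.16, 0.085], [0, 0, 0.1935, 0.6213, 0.0187, 0.1733, 0.085]]}}

```text
clock: 4.15
eef_pos: [602.9, 261.4, 202.2]
tcp_rot: [-3.141, 0.0, 1.266]
contact_force: [0.4, 0.2, -0.6]
opening: 0.994
grasp_force: 0.0
```

```bash
cat >> h.py <<'E'
from scipy.spatial.transform import Rotation as Ro
def go(x,y,z,yaw):             # turn and shift (tool axes, m) from the measured pose to a tool-down goal; yaw of the box
    s=sensors.sense(); R0=Ro.from_euler('xyz',s['tcp_rot']); R1=Ro.from_euler('xyz',[np.pi,0,np.pi/2+yaw])
    print('at',s['eef_pos'].round(1),s['tcp_rot'].round(4),'turn',(R0.inv()*R1).as_rotvec().round(4),
      'shift',(R0.inv().apply(np.array([x,y,z])-s['eef_pos'])/1000).round(4), 'F',s['contact_force'].round(1),'op',round(s['opening']*85.4,1),'gf',round(s['grasp_force'],1),'t',s['clock'])
E
python3 -c "
from h import *
for t in 'wA','wB':
    v=list(load(t)); K,T=v[2:]; w=np.linalg.inv(T)@[570,156,110,1]; u=(K@(w[:3]/w[2]))[:2].astype(int)
    d=v[1].copy(); k=np.zeros_like(d); k[u[1]-45:u[1]+45,u[0]-45:u[0]+45]=1; v[1]=d*k
    m=gated(v,'white',102,118); R=rect(v,m,110); print(R.mean(0),np.ptp(R,0),yaw_of(R,True),cv2.countNonZero(m))
go(604.3,266.3,62,-0.304)"
```

```text
[570.8893  156.01028] [49.030518 37.293335] -0.32588184 967
[571.03424 156.11084] [48.988403 37.041016] -0.31427574 1060
at [602.9 261.4 202.2] [-3.1414e+00  3.0000e-04  1.2663e+00] turn [-0.0001  0.0003 -0.0005] shift [ 5.100e-03 -1.000e-04  1.402e-01] F [ 0.4  0.2 -0.6] op 84.8 gf 0.0 t 4.15
```

Converted, 0.139 m is 0.1853, 0.13 m is 0.1733.

>>> {"api": "move_arm", "payload": {"motion": [[0, 0, 0, 0, 0, 0, 0.085], [0, 0, 0, 0, 0, 0.0533, 0.085], [0, 0, 0, 0, 0, 0.1067, 0.085], [0, 0, 0, 0, 0, 0.1467, 0.085], [0, 0, 0, 0, 0, 0.1733, 0.085], [0, 0, 0, 0, 0, 0.1853, 0.085], [0, 0, 0, 0, 0, 0.1853, 0.085], [0, 0, 0, 0, 0, 0.1853, 0.085]]}}

```text
clock: 5.15
eef_pos: [604.7, 260.3, 64.7]
tcp_rot: [3.14, -0.001, 1.267]
contact_force: [-0.3, -0.0, -0.3]
opening: 0.994
grasp_force: 0.0
```

```bash
python3 -c "
from h import *
go(604.3,266.3,62,-0.304)
shoot('side','s1')"
```

```text
at [604.7 260.3  64.7] [ 3.1402e+00 -1.2000e-03  1.2668e+00] turn [ 0.0014 -0.0012  0.    ] shift [ 0.0056 -0.0022  0.0027] F [-0.3 -0.  -0.3] op 84.9 gf 0.0 t 5.15
```

View pics/s1.png

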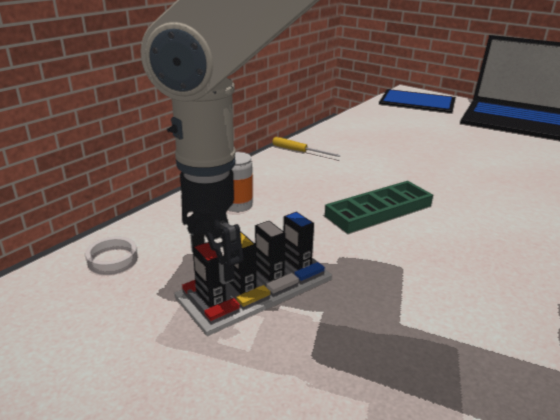

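The fingers straddle the red gateway at (205,260), but 5.6 mm off along tool x because the transit was cut short. I'll correct that, then close.

Converted, 0.0056 m is 0.0075, 0.0025 m is 0.0033.

>>> {"api": "move_arm", "payload": {"motion": [[0, 0, 0, 0.0075, -0.002, 0.0033, 0.085], [0, 0, 0, 0.0075, -0.002, 0.0033, 0.085], [0, 0, 0, 0.0075, -0.002, 0.0033, 0.046], [0, 0, 0, 0.0075, -0.002, 0.0033, 0.044], [0, 0, 0, 0.0075, -0.002, 0.0033, 0.044], [0, 0, 0, 0.0075, -0.002, 0.0033, 0.044], [0, 0, 0, 0.0075, -0.002, 0.0033, 0.044]], "grip_force": 40}}

```text
clock: 6.08
eef_pos: [604.3, 265.9, 61.1]
tcp_rot: [3.141, -0.0, 1.267]
contact_force: [0.1, 0.1, 2.7]
opening: 0.581
grasp_force: 42.3
```

```bash
python3 -c "
from h import *
go(604.3,266.3,62,-0.304)"
```

```text
at [604.3 265.9  61.1] [ 3.1415e+00 -1.0000e-04  1.2667e+00] turn [ 0.0001 -0.0001 -0.0001] shift [ 0.0004 -0.0001 -0.0009] F [0.1 0.1 2.7] op 49.7 gf 42.3 t 6.075
```

Converted, -0.14 m is -0.1867, -0.1 m is -0.1333.

>>> {"api": "move_arm", "payload": {"motion": [[0, 0, 0, 0, 0, -0.0133, 0.044], [0, 0, 0, 0, 0, -0.04, 0.044], [0, 0, 0, 0, 0, -0.08, 0.044], [0, 0, 0, 0, 0, -0.1333, 0.044], [0, 0, 0, 0, 0, -0.1867, 0.044], [0, 0, 0, 0, 0, -0.1867, 0.044]]}}

```text
clock: 6.82
eef_pos: [606.3, 266.8, 206.2]
tcp_rot: [3.136, -0.005, 1.267]
contact_force: [-0.5, -0.8, -3.1]
opening: 0.575
grasp_force: 42.2
```

```bash
python3 -c "
from h import *
go(506.7,-270.5,200,-0.378)"
```

```text
at [606.3 266.8 206.2] [ 3.1358 -0.005   1.2668] turn [ 0.0056 -0.0053  0.074 ] shift [-0.5425  0.0657  0.0039] F [-0.5 -0.8 -3.1] op 49.1 gf 42.2 t 6.825
```

Converted, -0.38 m is -0.5067, -0.33 m is -0.44, 0.074 rad is 0.0471.

>>> {"api": "move_arm", "payload": {"motion": [[0, 0, 0, -0.04, 0.004, 0, 0.044], [0, 0, 0, -0.1067, 0.012, 0, 0.044], [0, 0, 0.0127, -0.1733, 0.02, 0, 0.044], [0, 0, 0.0255, -0.24, 0.028, 0, 0.044], [0, 0, 0.0382, -0.3067, 0.036, 0, 0.044], [0, 0, 0.0471, -0.3733, 0.0453, 0, 0.044], [0, 0, 0.0471, -0.44, 0.0533, 0, 0.044], [0, 0, 0.0471, -0.5067, 0.0613, 0, 0.044]]}}

```text
clock: 7.82
eef_pos: [533.3, -111.9, 200.7]
tcp_rot: [-3.141, 0.0, 1.193]
contact_force: [0.9, -0.3, -3.1]
opening: 0.58
grasp_force: 42.1
```

```bash
python3 -c "
from h import *
go(506.7,-270.5,180,-0.378)"
```

```text
at [ 533.3 -111.9  200.7] [-3.1408e+00  2.0000e-04  1.1929e+00] turn [-0.0008  0.0002  0.0001] shift [-0.1572  0.0338  0.0207] F [ 0.9 -0.3 -3.1] op 49.6 gf 42.1 t 7.825
```

>>> {"api": "move_arm", "payload": {"motion": [[0, 0, 0, -0.0667, 0.0133, 0, 0.044], [0, 0, 0, -0.1333, 0.0267, 0, 0.044], [0, 0, 0, -0.1867, 0.04, 0, 0.044], [0, 0, 0, -0.2093, 0.0453, 0.0133, 0.044], [0, 0, 0, -0.2093, 0.0453, 0.0267, 0.044], [0, 0, 0, -0.2093, 0.0453, 0.0267, 0.044], [0, 0, 0, -0.2093, 0.0453, 0.0267, 0.044]]}}

```text
clock: 8.7
eef_pos: [508.2, -267.8, 180.9]
tcp_rot: [-3.141, -0.0, 1.194]
contact_force: [-0.0, 0.4, -3.3]
opening: 0.583
grasp_force: 42.0
```

```bash
python3 -c "
from h import *
go(506.7,-270.5,51,-0.378)
v=shoot('side','s2'); shoot('wrist','w2')
cv2.imwrite('pics/m2.png',cv2.resize(np.hstack([cv2.imread('pics/s2.png'),cv2.imread('pics/w2.png')]),(800,300)))"
```

```text
at [ 508.2 -267.8  180.9] [-3.1410e+00 -3.0000e-04  1.1941e+00] turn [-0.0006 -0.0003  0.0013] shift [-0.0031 -0.0003  0.1299] F [-0.   0.4 -3.3] op 49.8 gf 42.0 t 8.7
```

View pics/m2.png

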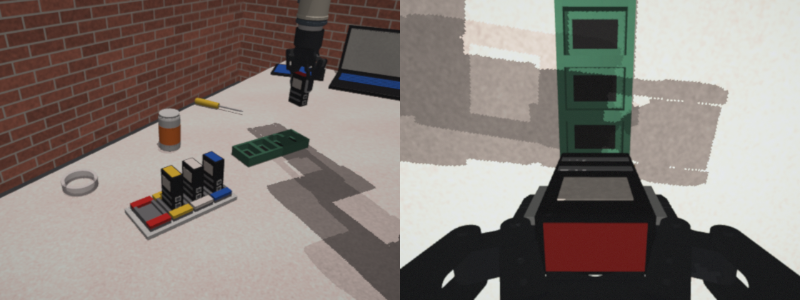

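Red hangs upright and square above the last slot. Now lowering it.

Converted, 0.125 m is 0.1667, 0.12 m is 0.16.

>>> {"api": "move_arm", "payload": {"motion": [[0, 0, 0, -0.004, 0, 0.0133, 0.044], [0, 0, 0, -0.004, 0, 0.0667, 0.044], [0, 0, 0, -0.004, 0, 0.1133, 0.044], [0, 0, 0, -0.004, 0, 0.14, 0.044], [0, 0, 0, -0.004, 0, 0.1533, 0.044], [0, 0, 0, -0.004, 0, 0.16, 0.044], [0, 0, 0, -0.004, 0, 0.1667, 0.044], [0, 0, 0, -0.004, 0, 0.1667, 0.044]]}}

```text
clock: 9.8
eef_pos: [507.1, -271.8, 56.2]
tcp_rot: [3.141, 0.0, 1.193]
contact_force: [1.1, -0.2, -2.3]
opening: 0.582
grasp_force: 42.0
```

```bash
python3 -c "
from h import *
go(506.7,-270.5,51,-0.378)"
```

```text
at [ 507.1 -271.8   56.2] [3.1411e+00 1.0000e-04 1.1928e+00] turn [0.0004 0.0001 0.    ] shift [ 0.0011 -0.0008  0.0052] F [ 1.1 -0.2 -2.3] op 49.7 gf 42.0 t 9.8
```

Converted, 0.0055 m is 0.0073, 0.005 m is 0.0067.

>>> {"api": "move_arm", "payload": {"motion": [[0, 0, 0, 0.0013, 0, 0.0027, 0.044], [0, 0, 0, 0.0013, 0, 0.004, 0.044], [0, 0, 0, 0.0013, 0, 0.0053, 0.044], [0, 0, 0, 0.0013, 0, 0.0067, 0.044], [0, 0, 0, 0.0013, 0, 0.0073, 0.044], [0, 0, 0, 0.0013, 0, 0.0073, 0.044]]}}

```text
clock: 10.55
eef_pos: [507.3, -270.8, 51.1]
tcp_rot: [3.141, -0.0, 1.193]
contact_force: [-2.8, 0.4, 5.1]
opening: 0.583
grasp_force: 42.9
```

The force changed from -2.3 to +5.1 N, so the foot is on the slot floor. Release and rise.

Converted, -0.15 m is -0.2, -0.13 m is -0.1733.

>>> {"api": "move_arm", "payload": {"motion": [[0, 0, 0, 0, 0, 0, 0.056], [0, 0, 0, 0, 0, 0, 0.07], [0, 0, 0, 0, 0, 0, 0.07], [0, 0, 0, 0, 0, -0.0267, 0.07], [0, 0, 0, 0, 0, -0.0667, 0.08], [0, 0, 0, 0, 0, -0.12, 0.085], [0, 0, 0, 0, 0, -0.1733, 0.085], [0, 0, 0, 0, 0, -0.2, 0.085]]}}

```text
clock: 11.55
eef_pos: [508.1, -271.3, 202.9]
tcp_rot: [3.139, 0.0, 1.193]
contact_force: [-0.3, -0.6, -0.3]
opening: 0.993
grasp_force: 0.0
```

```bash
python3 -c "
from h import *
go(586.8,211.5,190,-0.318)
shoot('side','s3'); shoot('wrist','w3')
cv2.imwrite('pics/m3.png',cv2.resize(np.hstack([cv2.imread('pics/s3.png'),cv2.imread('pics/w3.png')]),(800,300)))"
```

```text
at [ 508.1 -271.3  202.9] [3.1386e+00 3.0000e-04 1.1928e+00] turn [ 0.003   0.0004 -0.06  ] shift [ 0.4777 -0.105   0.0124] F [-0.3 -0.6 -0.3] op 84.8 gf 0.0 t 11.55
```

View pics/m3.png

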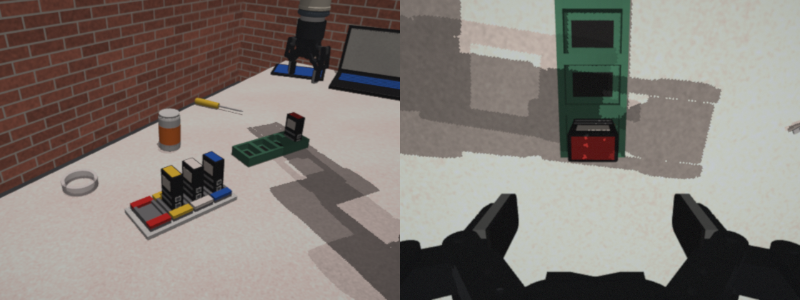

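Red stands upright in the far right slot (wrist crop (593,140)). Next is yellow.

Converted, 0.38 m is 0.5067, 0.33 m is 0.44, -0.06 rad is -0.0382.

>>> {"api": "move_arm", "payload": {"motion": [[0, 0, 0, 0.04, -0.0093, 0, 0.085], [0, 0, -0.0127, 0.1067, -0.024, 0, 0.085], [0, 0, -0.0255, 0.1733, -0.0387, 0, 0.085], [0, 0, -0.0382, 0.24, -0.0533, 0, 0.085], [0, 0, -0.0382, 0.3067, -0.0667, 0, 0.085], [0, 0, -0.0382, 0.3733, -0.0813, 0, 0.085], [0, 0, -0.0382, 0.44, -0.096, 0, 0.085], [0, 0, -0.0382, 0.5067, -0.1107, 0, 0.085]]}}

```text
clock: 12.65
eef_pos: [569.8, 114.6, 199.0]
tcp_rot: [-3.14, 0.001, 1.253]
contact_force: [0.4, -0.5, 0.0]
opening: 0.994
grasp_force: 0.0
```

```bash
python3 -c "
from h import *
go(586.8,211.5,160,-0.318)"
```

```text
at [569.8 114.6 199. ] [-3.1402e+00  9.0000e-04  1.2529e+00] turn [-0.0014  0.0009  0.0001] shift [ 0.0974 -0.0141  0.039 ] F [ 0.4 -0.5  0. ] op 84.9 gf 0.0 t 12.65
```

Converted, 0.097 m is 0.1293, 0.039 m is 0.052.

>>> {"api": "move_arm", "payload": {"motion": [[0, 0, 0, 0.0533, -0.008, 0, 0.085], [0, 0, 0, 0.1, -0.0147, 0.0133, 0.085], [0, 0, 0, 0.1293, -0.0187, 0.04, 0.085], [0, 0, 0, 0.1293, -0.0187, 0.052, 0.085], [0, 0, 0, 0.1293, -0.0187, 0.052, 0.085], [0, 0, 0, 0.1293, -0.0187, 0.052, 0.085]]}}

```text
clock: 13.4
eef_pos: [587.5, 208.4, 161.6]
tcp_rot: [3.142, 0.0, 1.252]
contact_force: [0.5, -0.9, 0.5]
opening: 0.998
grasp_force: 0.0
```

```bash
python3 -c "
from h import *
go(586.8,211.5,61,-0.318)"
```

```text
at [587.5 208.4 161.6] [3.1416e+00 2.0000e-04 1.2517e+00] turn [ 0.      0.0002 -0.0011] shift [ 0.0027 -0.0016  0.1006] F [ 0.5 -0.9  0.5] op 85.2 gf 0.0 t 13.4
```

Converted, 0.1 m is 0.1333, 0.09 m is 0.12.

>>> {"api": "move_arm", "payload": {"motion": [[0, 0, 0, 0.004, -0.002, 0.0267, 0.085], [0, 0, 0, 0.004, -0.002, 0.08, 0.085], [0, 0, 0, 0.004, -0.002, 0.12, 0.085], [0, 0, 0, 0.004, -0.002, 0.1333, 0.085], [0, 0, 0, 0.004, -0.002, 0.1333, 0.085], [0, 0, 0, 0.004, -0.002, 0.1333, 0.085]]}}

```text
clock: 14.15
eef_pos: [587.7, 213.1, 62.6]
tcp_rot: [3.14, -0.001, 1.253]
contact_force: [1.0, -0.2, -0.2]
opening: 0.998
grasp_force: 0.0
```

>>> {"api": "move_arm", "payload": {"motion": [[0, 0, 0, 0, 0, 0, 0.06], [0, 0, 0, 0, 0, 0, 0.044], [0, 0, 0, 0, 0, 0, 0.044], [0, 0, 0, 0, 0, 0, 0.044], [0, 0, 0, 0, 0, 0, 0.044]]}}

```text
clock: 14.78
eef_pos: [587.4, 213.1, 62.4]
tcp_rot: [3.141, -0.001, 1.253]
contact_force: [-1.9, 0.5, 7.5]
opening: 0.58
grasp_force: 42.5
```

```bash
python3 -c "
from h import *
go(586.8,211.5,61,-0.318)"
```

```text
at [587.4 213.1  62.4] [ 3.1406e+00 -8.0000e-04  1.2528e+00] turn [ 0.001  -0.0008  0.    ] shift [-0.0017 -0.      0.0014] F [-1.9  0.5  7.5] op 49.5 gf 42.5 t 14.775
```

Converted, -0.14 m is -0.1867, -0.1 m is -0.1333.

>>> {"api": "move_arm", "payload": {"motion": [[0, 0, 0, 0, 0, -0.0133, 0.044], [0, 0, 0, 0, 0, -0.04, 0.044], [0, 0, 0, 0, 0, -0.08, 0.044], [0, 0, 0, 0, 0, -0.1333, 0.044], [0, 0, 0, 0, 0, -0.1867, 0.044], [0, 0, 0, 0, 0, -0.1867, 0.044]]}}

```text
clock: 15.52
eef_pos: [589.0, 213.6, 206.2]
tcp_rot: [3.136, -0.004, 1.253]
contact_force: [-0.4, -0.9, -3.9]
opening: 0.58
grasp_force: 42.6
```

```bash
python3 -c "
from h import *
go(528.7,-215,200,-0.378)"
```

```text
at [589.  213.6 206.2] [ 3.1358 -0.0045  1.2528] turn [ 0.0056 -0.0047  0.06  ] shift [-0.426   0.0767  0.0047] F [-0.4 -0.9 -3.9] op 49.6 gf 42.6 t 15.525
```

Converted, -0.37 m is -0.4933, -0.33 m is -0.44, 0.06 rad is 0.0382.

>>> {"api": "move_arm", "payload": {"motion": [[0, 0, 0, -0.04, 0.0067, 0, 0.044], [0, 0, 0, -0.1067, 0.0187, 0, 0.044], [0, 0, 0.0127, -0.1733, 0.0307, 0, 0.044], [0, 0, 0.0255, -0.24, 0.0427, 0, 0.044], [0, 0, 0.0382, -0.3067, 0.0547, 0, 0.044], [0, 0, 0.0382, -0.3733, 0.0667, 0, 0.044], [0, 0, 0.0382, -0.44, 0.0787, 0, 0.044], [0, 0, 0.0382, -0.4933, 0.088, 0, 0.044]]}}

```text
clock: 16.52
eef_pos: [532.6, -160.9, 200.7]
tcp_rot: [-3.14, 0.0, 1.192]
contact_force: [0.4, 0.3, -2.7]
opening: 0.581
grasp_force: 42.4
```

```bash
python3 -c "
from h import *
go(528.7,-215,180,-0.378)"
```

```text
at [ 532.6 -160.9  200.7] [-3.1402e+00  3.0000e-04  1.1921e+00] turn [-0.0014  0.0003 -0.0007] shift [-0.0517  0.0164  0.0207] F [ 0.4  0.3 -2.7] op 49.6 gf 42.4 t 16.525
```

Converted, -0.052 m is -0.0693, -0.05 m is -0.0667.

>>> {"api": "move_arm", "payload": {"motion": [[0, 0, 0, -0.04, 0.0133, 0, 0.044], [0, 0, 0, -0.0667, 0.0213, 0.0133, 0.044], [0, 0, 0, -0.0693, 0.0213, 0.0267, 0.044], [0, 0, 0, -0.0693, 0.0213, 0.0267, 0.044], [0, 0, 0, -0.0693, 0.0213, 0.0267, 0.044], [0, 0, 0, -0.0693, 0.0213, 0.0267, 0.044]]}}

```text
clock: 17.27
eef_pos: [529.9, -212.8, 181.8]
tcp_rot: [3.141, -0.0, 1.194]
contact_force: [-1.0, -0.1, -3.7]
opening: 0.578
grasp_force: 42.4
```

```bash
python3 -c "
from h import *
go(528.7,-215,52.4,-0.378)"
```

```text
at [ 529.9 -212.8  181.8] [ 3.1411e+00 -1.0000e-04  1.1938e+00] turn [ 0.0005 -0.0001  0.001 ] shift [-0.0025 -0.0004  0.1294] F [-1.  -0.1 -3.7] op 49.3 gf 42.4 t 17.275
```

Converted, 0.124 m is 0.1653, -0.0025 m is -0.0033.

>>> {"api": "move_arm", "payload": {"motion": [[0, 0, 0, -0.0033, 0, 0.0133, 0.044], [0, 0, 0, -0.0033, 0, 0.0667, 0.044], [0, 0, 0, -0.0033, 0, 0.1133, 0.044], [0, 0, 0, -0.0033, 0, 0.14, 0.044], [0, 0, 0, -0.0033, 0, 0.1533, 0.044], [0, 0, 0, -0.0033, 0, 0.16, 0.044], [0, 0, 0, -0.0033, 0, 0.1653, 0.044], [0, 0, 0, -0.0033, 0, 0.1653, 0.044]]}}

```text
clock: 18.27
eef_pos: [528.9, -215.9, 57.8]
tcp_rot: [3.141, -0.0, 1.193]
contact_force: [0.6, 0.2, -3.2]
opening: 0.58
grasp_force: 42.3
```

```bash
python3 -c "
from h import *
go(528.7,-215,52.4,-0.378)"
```

```text
at [ 528.9 -215.9   57.8] [ 3.141  -0.      1.1928] turn [ 0.0006 -0.     -0.    ] shift [ 0.0008 -0.0005  0.0054] F [ 0.6  0.2 -3.2] op 49.5 gf 42.3 t 18.275
```

Converted, 0.0057 m is 0.0076, 0.005 m is 0.0067.

>>> {"api": "move_arm", "payload": {"motion": [[0, 0, 0, 0.0013, 0, 0.0027, 0.044], [0, 0, 0, 0.0013, 0, 0.004, 0.044], [0, 0, 0, 0.0013, 0, 0.0053, 0.044], [0, 0, 0, 0.0013, 0, 0.0067, 0.044], [0, 0, 0, 0.0013, 0, 0.0076, 0.044], [0, 0, 0, 0.0013, 0, 0.0076, 0.044]]}}

```text
clock: 19.02
eef_pos: [529.0, -214.9, 52.4]
tcp_rot: [3.142, -0.0, 1.193]
contact_force: [-2.9, 1.0, 5.3]
opening: 0.58
grasp_force: 43.2
```

Contact again at +5 N. Release and rise.

Converted, -0.15 m is -0.2, -0.13 m is -0.1733.

>>> {"api": "move_arm", "payload": {"motion": [[0, 0, 0, 0, 0, 0, 0.056], [0, 0, 0, 0, 0, 0, 0.07], [0, 0, 0, 0, 0, 0, 0.07], [0, 0, 0, 0, 0, -0.0267, 0.07], [0, 0, 0, 0, 0, -0.0667, 0.08], [0, 0, 0, 0, 0, -0.12, 0.085], [0, 0, 0, 0, 0, -0.1733, 0.085], [0, 0, 0, 0, 0, -0.2, 0.085]]}}

```text
clock: 20.02
eef_pos: [529.9, -215.2, 204.2]
tcp_rot: [3.139, 0.0, 1.193]
contact_force: [0.5, 0.9, 0.0]
opening: 0.994
grasp_force: 0.0
```

```bash
python3 -c "
from h import *
go(570.9,156,160,-0.32)"
```

```text
at [ 529.9 -215.2  204.2] [3.1386 0.     1.1928] turn [ 0.003   0.0001 -0.058 ] shift [ 0.3602 -0.099   0.0439] F [0.5 0.9 0. ] op 84.9 gf 0.0 t 20.025
```

Converted, 0.35 m is 0.4667, 0.33 m is 0.44, -0.058 rad is -0.0369.

>>> {"api": "move_arm", "payload": {"motion": [[0, 0, 0, 0.04, -0.0107, 0, 0.085], [0, 0, -0.0127, 0.1067, -0.0293, 0, 0.085], [0, 0, -0.0255, 0.1733, -0.048, 0, 0.085], [0, 0, -0.0369, 0.24, -0.0667, 0, 0.085], [0, 0, -0.0369, 0.3067, -0.0853, 0, 0.085], [0, 0, -0.0369, 0.3733, -0.1027, 0, 0.085], [0, 0, -0.0369, 0.44, -0.1213, 0.0133, 0.085], [0, 0, -0.0369, 0.4667, -0.128, 0.04, 0.085]]}}

```text
clock: 21.02
eef_pos: [569.7, 148.5, 172.0]
tcp_rot: [3.14, -0.001, 1.253]
contact_force: [0.7, 0.0, -0.2]
opening: 0.998
grasp_force: 0.0
```

Converted, 0.01 m is 0.0133.

>>> {"api": "move_arm", "payload": {"motion": [[0, 0, 0, 0, 0, 0.0133, 0.085], [0, 0, 0, 0, 0, 0.0133, 0.085], [0, 0, 0, 0, 0, 0.0133, 0.085]]}}

```text
clock: 21.4
eef_pos: [569.2, 144.5, 162.1]
tcp_rot: [3.141, 0.0, 1.249]
contact_force: [-0.4, -0.4, 1.2]
opening: 0.991
grasp_force: 0.0
```

```bash
python3 -c "
from h import *
go(570.9,156,61,-0.32)"
```

```text
at [569.2 144.5 162.1] [3.1414e+00 2.0000e-04 1.2493e+00] turn [ 0.0002  0.0002 -0.0015] shift [ 0.0114 -0.002   0.1011] F [-0.4 -0.4  1.2] op 84.6 gf 0.0 t 21.4
```

Converted, 0.1 m is 0.1333, -0.002 m is -0.0027.

>>> {"api": "move_arm", "payload": {"motion": [[0, 0, 0, 0.014, -0.0027, 0.0067, 0.085], [0, 0, 0, 0.014, -0.0027, 0.0267, 0.085], [0, 0, 0, 0.014, -0.0027, 0.08, 0.085], [0, 0, 0, 0.014, -0.0027, 0.12, 0.085], [0, 0, 0, 0.014, -0.0027, 0.1333, 0.085], [0, 0, 0, 0.014, -0.0027, 0.1333, 0.085], [0, 0, 0, 0.014, -0.0027, 0.1333, 0.085]]}}

```text
clock: 22.28
eef_pos: [571.2, 156.7, 62.8]
tcp_rot: [3.14, -0.001, 1.251]
contact_force: [-0.5, 0.5, 0.4]
opening: 0.997
grasp_force: 0.0
```

```bash
python3 -c "
from h import *
go(570.9,156,61,-0.32)"
```

```text
at [571.2 156.7  62.8] [ 3.1401e+00 -1.0000e-03  1.2508e+00] turn [ 0.0015 -0.001   0.    ] shift [-0.0007 -0.0001  0.0018] F [-0.5  0.5  0.4] op 85.2 gf 0.0 t 22.275
```

Aligned. Close, then lift.

>>> {"api": "move_arm", "payload": {"motion": [[0, 0, 0, 0, 0, 0, 0.06], [0, 0, 0, 0, 0, 0, 0.044], [0, 0, 0, 0, 0, 0, 0.044], [0, 0, 0, 0, 0, 0, 0.044], [0, 0, 0, 0, 0, 0, 0.044]]}}

```text
clock: 22.9
eef_pos: [570.9, 156.6, 62.6]
tcp_rot: [3.141, -0.001, 1.251]
contact_force: [-0.2, -1.3, 7.0]
opening: 0.582
grasp_force: 41.1
```

Converted, -0.14 m is -0.1867, -0.1 m is -0.1333.

>>> {"api": "move_arm", "payload": {"motion": [[0, 0, 0, 0, 0, -0.0133, 0.044], [0, 0, 0, 0, 0, -0.04, 0.044], [0, 0, 0, 0, 0, -0.08, 0.044], [0, 0, 0, 0, 0, -0.1333, 0.044], [0, 0, 0, 0, 0, -0.1867, 0.044], [0, 0, 0, 0, 0, -0.1867, 0.044]]}}

```text
clock: 23.65
eef_pos: [572.2, 156.9, 205.4]
tcp_rot: [3.137, -0.003, 1.251]
contact_force: [0.3, -0.2, -3.2]
opening: 0.58
grasp_force: 42.4
```

```bash
python3 -c "
from h import *
go(549.8,-162,200,-0.378)"
```

```text
at [572.2 156.9 205.4] [ 3.1366 -0.0033  1.2508] turn [ 0.0049 -0.0035  0.058 ] shift [-0.3098  0.079   0.0048] F [ 0.3 -0.2 -3.2] op 49.5 gf 42.4 t 23.65
```

Converted, -0.31 m is -0.4133, 0.079 m is 0.1053, 0.058 rad is 0.0369.

>>> {"api": "move_arm", "payload": {"motion": [[0, 0, 0, -0.04, 0.0107, 0, 0.044], [0, 0, 0.0127, -0.1067, 0.0267, 0, 0.044], [0, 0, 0.0255, -0.1733, 0.044, 0, 0.044], [0, 0, 0.0369, -0.24, 0.0613, 0, 0.044], [0, 0, 0.0369, -0.3067, 0.0787, 0, 0.044], [0, 0, 0.0369, -0.3733, 0.0947, 0, 0.044], [0, 0, 0.0369, -0.4133, 0.1053, 0, 0.044], [0, 0, 0.0369, -0.4133, 0.1053, 0.0133, 0.044]]}}

```text
clock: 24.65
eef_pos: [547.3, -164.7, 191.0]
tcp_rot: [-3.141, 0.0, 1.19]
contact_force: [-0.2, 0.1, -2.8]
opening: 0.577
grasp_force: 42.3
```

Converted, 0.01 m is 0.0133.

>>> {"api": "move_arm", "payload": {"motion": [[0, 0, 0, 0, 0, 0.0133, 0.044], [0, 0, 0, 0, 0, 0.0133, 0.044], [0, 0, 0, 0, 0, 0.0133, 0.044]]}}

```text
clock: 25.02
eef_pos: [547.9, -161.8, 181.6]
tcp_rot: [-3.141, -0.0, 1.194]
contact_force: [0.2, -0.2, -2.2]
opening: 0.582
grasp_force: 42.3
```

```bash
python3 -c "
from h import *
go(549.8,-162,52.6,-0.378)"
```

```text
at [ 547.9 -161.8  181.6] [-3.1411 -0.      1.194 ] turn [-0.0005 -0.      0.0012] shift [0.0005 0.0019 0.129 ] F [ 0.2 -0.2 -2.2] op 49.7 gf 42.3 t 25.025
```

Converted, 0.124 m is 0.1653, 0.12 m is 0.16.

>>> {"api": "move_arm", "payload": {"motion": [[0, 0, 0, 0, 0.0024, 0.0133, 0.044], [0, 0, 0, 0, 0.0024, 0.0667, 0.044], [0, 0, 0, 0, 0.0024, 0.1133, 0.044], [0, 0, 0, 0, 0.0024, 0.14, 0.044], [0, 0, 0, 0, 0.0024, 0.1533, 0.044], [0, 0, 0, 0, 0.0024, 0.16, 0.044], [0, 0, 0, 0, 0.0024, 0.1653, 0.044], [0, 0, 0, 0, 0.0024, 0.1653, 0.044]]}}

```text
clock: 26.02
eef_pos: [549.8, -163.4, 58.2]
tcp_rot: [3.141, -0.0, 1.193]
contact_force: [0.2, 0.3, -3.5]
opening: 0.577
grasp_force: 42.2
```

```bash
python3 -c "
from h import *
go(549.8,-162,52.6,-0.378)"
```

```text
at [ 549.8 -163.4   58.2] [ 3.1409e+00 -1.0000e-04  1.1929e+00] turn [ 0.0007 -0.0001  0.0001] shift [ 0.0013 -0.0005  0.0056] F [ 0.2  0.3 -3.5] op 49.3 gf 42.2 t 26.025
```

Converted, 0.0058 m is 0.0077, 0.005 m is 0.0067.

>>> {"api": "move_arm", "payload": {"motion": [[0, 0, 0, 0.0013, 0, 0.0027, 0.044], [0, 0, 0, 0.0013, 0, 0.004, 0.044], [0, 0, 0, 0.0013, 0, 0.0053, 0.044], [0, 0, 0, 0.0013, 0, 0.0067, 0.044], [0, 0, 0, 0.0013, 0, 0.0077, 0.044], [0, 0, 0, 0.0013, 0, 0.0077, 0.044]]}}

```text
clock: 26.78
eef_pos: [549.9, -162.5, 52.6]
tcp_rot: [3.142, 0.0, 1.193]
contact_force: [-1.7, -0.7, 5.5]
opening: 0.577
grasp_force: 43.0
```

White is on the floor. Release, rise, and go for blue.

Converted, -0.14 m is -0.1867, -0.13 m is -0.1733.

>>> {"api": "move_arm", "payload": {"motion": [[0, 0, 0, 0, 0, 0, 0.056], [0, 0, 0, 0, 0, 0, 0.07], [0, 0, 0, 0, 0, 0, 0.07], [0, 0, 0, 0, 0, -0.0267, 0.07], [0, 0, 0, 0, 0, -0.0667, 0.08], [0, 0, 0, 0, 0, -0.12, 0.085], [0, 0, 0, 0, 0, -0.1733, 0.085], [0, 0, 0, 0, 0, -0.1867, 0.085]]}}

```text
clock: 27.78
eef_pos: [551.3, -162.8, 194.7]
tcp_rot: [3.137, -0.0, 1.193]
contact_force: [0.0, -0.2, 0.1]
opening: 0.993
grasp_force: 0.0
```

```bash
python3 -c "
from h import *
go(552,101.1,160,-0.272)"
```

```text
at [ 551.3 -162.8  194.7] [ 3.1372e+00 -4.0000e-04  1.1928e+00] turn [ 0.0044 -0.0002 -0.106 ] shift [ 0.2455 -0.0969  0.0343] F [ 0.  -0.2  0.1] op 84.8 gf 0.0 t 27.775
```

Converted, 0.245 m is 0.3267, 0.23 m is 0.3067, -0.106 rad is -0.0675.

>>> {"api": "move_arm", "payload": {"motion": [[0, 0, -0.0064, 0.04, -0.016, 0, 0.085], [0, 0, -0.0255, 0.1067, -0.0427, 0, 0.085], [0, 0, -0.0446, 0.1733, -0.0693, 0, 0.085], [0, 0, -0.0637, 0.24, -0.0947, 0, 0.085], [0, 0, -0.0675, 0.3067, -0.1213, 0.0133, 0.085], [0, 0, -0.0675, 0.3267, -0.1293, 0.0453, 0.085], [0, 0, -0.0675, 0.3267, -0.1293, 0.0453, 0.085], [0, 0, -0.0675, 0.3267, -0.1293, 0.0453, 0.085]]}}

```text
clock: 28.78
eef_pos: [550.1, 100.4, 158.0]
tcp_rot: [-3.141, 0.001, 1.299]
contact_force: [0.1, -0.4, 0.7]
opening: 0.998
grasp_force: 0.0
```

```bash
python3 -c "
from h import *
go(552,101.1,61,-0.272)"
```

```text
at [550.1 100.4 158. ] [-3.1411e+00  5.0000e-04  1.2986e+00] turn [-0.0005  0.0005 -0.0002] shift [0.0012 0.0017 0.097 ] F [ 0.1 -0.4  0.7] op 85.2 gf 0.0 t 28.775
```

Converted, 0.096 m is 0.128, 0.001 m is 0.0013.

>>> {"api": "move_arm", "payload": {"motion": [[0, 0, 0, 0.0013, 0.002, 0.0267, 0.085], [0, 0, 0, 0.0013, 0.002, 0.08, 0.085], [0, 0, 0, 0.0013, 0.002, 0.1173, 0.085], [0, 0, 0, 0.0013, 0.002, 0.128, 0.085], [0, 0, 0, 0.0013, 0.002, 0.128, 0.085], [0, 0, 0, 0.0013, 0.002, 0.128, 0.085]]}}

```text
clock: 29.52
eef_pos: [552.9, 101.5, 63.4]
tcp_rot: [3.14, -0.001, 1.298]
contact_force: [0.7, -0.8, 0.1]
opening: 0.993
grasp_force: 0.0
```

```bash
python3 -c "
from h import *
go(552,101.1,61,-0.272)"
```

```text
at [552.9 101.5  63.4] [ 3.1397e+00 -9.0000e-04  1.2983e+00] turn [ 0.0019 -0.0009 -0.0004] shift [-0.0006 -0.0008  0.0024] F [ 0.7 -0.8  0.1] op 84.8 gf 0.0 t 29.525
```

Converted, 0.001 m is 0.0013.

>>> {"api": "move_arm", "payload": {"motion": [[0, 0, 0, 0, 0, 0.0013, 0.06], [0, 0, 0, 0, 0, 0.0013, 0.044], [0, 0, 0, 0, 0, 0.0013, 0.044], [0, 0, 0, 0, 0, 0.0013, 0.044], [0, 0, 0, 0, 0, 0.0013, 0.044]]}}

```text
clock: 30.15
eef_pos: [552.2, 101.8, 61.6]
tcp_rot: [3.141, -0.0, 1.299]
contact_force: [-1.8, -0.3, 6.9]
opening: 0.584
grasp_force: 42.5
```

>>> {"api": "move_arm", "payload": {"motion": [[0, 0, 0, 0, 0, -0.0133, 0.044], [0, 0, 0, 0, 0, -0.04, 0.044], [0, 0, 0, 0, 0, -0.08, 0.044], [0, 0, 0, 0, 0, -0.1333, 0.044], [0, 0, 0, 0, 0, -0.1733, 0.044], [0, 0, 0, 0, 0, -0.1733, 0.044]]}}

```text
clock: 30.9
eef_pos: [553.2, 101.9, 193.4]
tcp_rot: [3.138, -0.002, 1.299]
contact_force: [0.4, 0.5, -2.7]
opening: 0.579
grasp_force: 42.3
```

```bash
python3 -c "
from h import *
go(571.1,-108.4,180,-0.378)"
```

```text
at [553.2 101.9 193.4] [ 3.1375e+00 -2.0000e-03  1.2989e+00] turn [ 0.004  -0.0022  0.1061] shift [-0.1978  0.0736  0.0133] F [ 0.4  0.5 -2.7] op 49.4 gf 42.3 t 30.9
```

Place height: TCP 51.6.

Converted, -0.197 m is -0.2627, -0.17 m is -0.2267, 0.106 rad is 0.0675.

>>> {"api": "move_arm", "payload": {"motion": [[0, 0, 0.0064, -0.04, 0.0147, 0, 0.044], [0, 0, 0.0255, -0.1067, 0.04, 0, 0.044], [0, 0, 0.0446, -0.1733, 0.064, 0, 0.044], [0, 0, 0.0637, -0.2267, 0.084, 0, 0.044], [0, 0, 0.0675, -0.2627, 0.098, 0, 0.044], [0, 0, 0.0675, -0.2627, 0.098, 0.0133, 0.044], [0, 0, 0.0675, -0.2627, 0.098, 0.0173, 0.044], [0, 0, 0.0675, -0.2627, 0.098, 0.0173, 0.044]]}}

```text
clock: 31.9
eef_pos: [569.1, -106.8, 177.0]
tcp_rot: [-3.14, 0.0, 1.194]
contact_force: [-0.2, 1.1, -2.1]
opening: 0.582
grasp_force: 42.2
```

```bash
python3 -c "
from h import *
go(571.1,-108.4,51.6,-0.378)"
```

```text
at [ 569.1 -106.8  177. ] [-3.1397e+00  1.0000e-04  1.1938e+00] turn [-0.0019  0.0001  0.001 ] shift [-0.0007  0.0027  0.1254] F [-0.2  1.1 -2.1] op 49.7 gf 42.2 t 31.9
```

Converted, 0.12 m is 0.16, -0.0007 m is -0.0009.

>>> {"api": "move_arm", "payload": {"motion": [[0, 0, 0, -0.0009, 0.0029, 0.0133, 0.044], [0, 0, 0, -0.0009, 0.0029, 0.0667, 0.044], [0, 0, 0, -0.0009, 0.0029, 0.1133, 0.044], [0, 0, 0, -0.0009, 0.0029, 0.14, 0.044], [0, 0, 0, -0.0009, 0.0029, 0.1507, 0.044], [0, 0, 0, -0.0009, 0.0029, 0.156, 0.044], [0, 0, 0, -0.0009, 0.0029, 0.16, 0.044], [0, 0, 0, -0.0009, 0.0029, 0.16, 0.044]]}}

```text
clock: 32.9
eef_pos: [571.9, -109.4, 58.5]
tcp_rot: [3.141, -0.0, 1.193]
contact_force: [-0.4, 0.7, -2.4]
opening: 0.58
grasp_force: 42.1
```

```bash
python3 -c "
from h import *
go(571.1,-108.4,51.6,-0.378)"
```

```text
at [ 571.9 -109.4   58.5] [ 3.1408e+00 -2.0000e-04  1.1928e+00] turn [ 0.0008 -0.0002 -0.    ] shift [ 0.0006 -0.0011  0.0069] F [-0.4  0.7 -2.4] op 49.6 gf 42.1 t 32.9
```

Converted, 0.0071 m is 0.0095, 0.0065 m is 0.0087.

>>> {"api": "move_arm", "payload": {"motion": [[0, 0, 0, 0.0007, -0.0013, 0.0027, 0.044], [0, 0, 0, 0.0007, -0.0013, 0.0053, 0.044], [0, 0, 0, 0.0007, -0.0013, 0.0067, 0.044], [0, 0, 0, 0.0007, -0.0013, 0.008, 0.044], [0, 0, 0, 0.0007, -0.0013, 0.0087, 0.044], [0, 0, 0, 0.0007, -0.0013, 0.0095, 0.044], [0, 0, 0, 0.0007, -0.0013, 0.0095, 0.044]]}}

```text
clock: 33.78
eef_pos: [570.8, -108.5, 51.6]
tcp_rot: [-3.142, -0.0, 1.193]
contact_force: [-3.9, 0.1, 7.6]
opening: 0.576
grasp_force: 43.3
```

Converted, -0.21 m is -0.28, -0.16 m is -0.2133.

>>> {"api": "move_arm", "payload": {"motion": [[0, 0, 0, 0, 0, 0, 0.056], [0, 0, 0, 0, 0, 0, 0.07], [0, 0, 0, 0, 0, 0, 0.07], [0, 0, 0, 0, 0, -0.0267, 0.07], [0, 0, 0, 0, 0, -0.08, 0.08], [0, 0, 0, 0, 0, -0.1467, 0.085], [0, 0, 0, 0, 0, -0.2133, 0.085], [0, 0, 0, 0, 0, -0.28, 0.085]]}}

```text
clock: 34.78
eef_pos: [570.6, -108.5, 262.5]
tcp_rot: [3.142, -0.0, 1.193]
contact_force: [0.0, 0.0, 0.5]
opening: 0.995
grasp_force: 0.0
```

Converted, -0.1 m is -0.1333, -0.08 m is -0.1067.

>>> {"api": "move_arm", "payload": {"motion": [[0, 0, 0, -0.0533, 0, -0.0267, 0.085], [0, 0, 0, -0.1067, 0, -0.0667, 0.085], [0, 0, 0, -0.1333, 0, -0.08, 0.085], [0, 0, 0, -0.1333, 0, -0.08, 0.085], [0, 0, 0, -0.1333, 0, -0.08, 0.085]]}}

```text
clock: 35.4
eef_pos: [533.7, -200.6, 319.7]
tcp_rot: [-3.14, -0.001, 1.193]
contact_force: [0.3, -0.3, -0.3]
opening: 0.993
grasp_force: 0.0
```

```bash
python3 -c "
from h import *
v=shoot('wrist','wE'); s=shoot('side','sE'); print(sensors.sense()['contact_force'])
c0=np.array([538.8,-189.7]); R=np.array([[np.cos(.378),-np.sin(.378)],[np.sin(.378),np.cos(.378)]])
for c in('red','yellow','blue'):
    for n,w in (('wrist',v),('side',s)):
        m=gated(w,c,92,108); B=rect(w,m,100); print(c,n,(R@(B.mean(0)-c0)).round(1),cv2.countNonZero(m),round(yaw_of(B,True),3))
cv2.imwrite('pics/mE.png',cv2.resize(np.hstack([cv2.imread('pics/sE.png'),cv2.imread('pics/wE.png')]),(800,300)))"
```

```text
[ 0.40913434  0.19672435 -0.6149422 ]
red wrist [  1.2 -86.7] 854 -0.377
red side [ -3.8 -82. ] 73 -0.373
yellow wrist [  0.6 -28.7] 866 -0.377
yellow side [ -2.5 -29.4] 53 -0.126
blue wrist [ 0.2 87.3] 1185 -0.393
blue side [-4.5 89.4] 101 -0.4
```

View pics/mE.png

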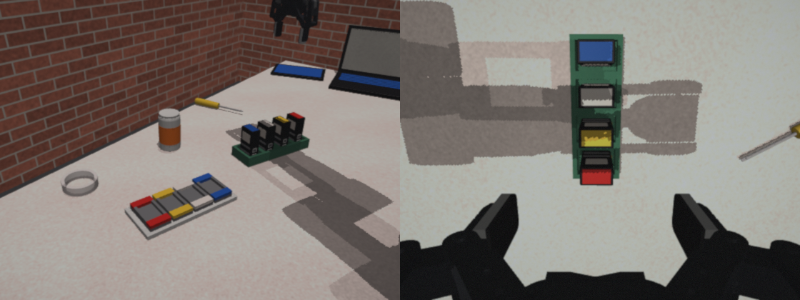

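All four stand upright in the rack, left to right blue, white, yellow, red (wrist crop rows 50, 97, 138, 175). They are within about 1 mm of the slot centres, the cradles are empty and the can hasn't moved. Handing in.

```bash
python3 -c "
from rig import order; print(order.sign_off())"
```

```text
the job is handed in; nothing more can be done
None
```

The job is handed in: all four gateways stand upright in the rack in reverse order (blue, white, yellow, red from left to right), each set down gently, with the can left where it stood and about 35 s used of the 104 s.

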